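Pump the bar clamp shut on the carburettor's insulator spacer and keep the squeeze

ROBOT

A 6-joint arm with a two-finger parallel gripper is mounted at the origin on the work surface. World frame = base frame: x ahead of the robot, y to its left, z up, the work surface at z = 0. Lengths are in m, angles in degrees, forces in N, time in s.
With the tool pointing down it reaches from about 0.4 to 0.925 m from the base axis. Payload 12.5 kg.
Tool frame: the origin (TCP) lies on the front face of the gripper's body, between the roots of the fingers; the fingertips stand 78 mm ahead of it and the grasp point (between the pads) lies 59 mm ahead of it (manip.tips_ahead is the distance from the TCP to the fingertips, in m); z points along the fingers, y is the direction in which the jaws open and shut (so a half turn about z gives the same grasp; the last joint's range is limited). The gripper opens to 95 mm and grips with 3 to 60 N. Pads are 20 mm wide; open, the fingers measure 119 mm over their backs; the gripper's body (75 mm by 180 mm) begins 59 mm behind the grasp point.
Start: joints at [-76.811, 28.126, 89.318, -0, 62.55, -6.05], TCP at [0.206, -0.59, 0.292] pointing down, gripper open.
Joint ranges: [-177.58, 177.58], [-47.91, 125.51], [2.72, 160], [-65.01, 245.01], [3.68, 167.84], [-153.87, 153.87]. Speed limits (degrees/s): [127.2, 127.2, 159.86, 180, 180, 180].

INTERFACE

Orientations are given as [roll, pitch, yaw] about the fixed x, y, z axes, in that order (R = Rz(yaw) Ry(pitch) Rx(roll)).
In Python, from cell import manip gives the robot as it stands.
- The arm moves only by the shell command python3 -m handwheel 'ROWS'. ROWS is JSON, a list of rows, each an object with "claw": the finger opening in cm, from 0 to 9.51; "travel": the shift along the tool's x, y, z in cm, a list of three; "twist": the turn, a rotation vector about the tool's x, y, z in rad, a list of three. In form: [{"claw": claw, "travel": [tx, ty, tz], "twist": [ax, ay, az]}, ...]. A call has 1 to 20 rows; each row is the pose to reach, as a shift and turn from the pose measured when the call began, along the tool's axes at that moment; what a row does not reach only later rows make up. A row lasts 1/8 s, in which the tool goes at most 62.5 mm and 10.7 degrees, less where a joint would pass 70% of its speed; a pose out of reach is approached as far as the arm can. A call with a gripper value outside its range is refused whole. The fingers move at their own pace and stop on an object; the grip force is fixed at half the most. Time passes only in rows, so rows that repeat a pose let the fingers close. It gives the time, the measured TCP pose, the force and the opening at its end, in the units of the state.
- manip.state(): the state, without advancing time (a new reading comes with each control period).
- manip.snapshot(name): name is "scene" or "top" or "wrist"; returns the picture (480x640x3 uint8, red, green, blue); there is no depth.
- manip.camera_params(name): a dict with "vertical_fov" (degrees; the focal length in pixels is half the picture's height over the tangent of half this angle, whatever the lens; pixels are square), "cx", "cy" (the principal point, pixels), "view" (4x4, takes a point from world to camera coordinates). Camera axes: x right, y down, z forward; pixel columns grow to the right and rows downward; lengths in m; the calibration is good to about 2 mm. A picture is of the moment at which its call begins: read the wrist's pose just before it. camera_params takes no time and is no camera call; for the wrist camera it gives the pose at the moment of the call.
- manip.close_job(): hands the job in, once; it reports no verdict.
The state is a dict: "time": time; "joint_positions": joint angles; "qvel": joint speeds; "effort": joint torques, N m; "tcp_pos": TCP position; "ee_rot": TCP orientation; "force": force on the tool from outside, world axes, zero at the start; "moment": the same for the moment, N m; "finger_gap": opening from 0.0 (shut) to 1.0 (fully open).
Only numpy, scipy, OpenCV 4.12 (cv2) and the standard library are available. Lean on these libraries where they do the work, as an engineer would, in place of code of your own. Each camera call takes 0.05 s, during which the arm holds its last target.

TASK

I am about to drive the two flange screws of this carburettor: pump the green trigger of the bar clamp until its moving jaw has pushed the black insulator spacer flat against the carburettor flange, then squeeze gently so the spacer is held firm without being crushed. Work the clamp by its trigger only, do not touch the moving jaw, its bar, the spacer or the carburettor, and leave everything else on the bench where it stands. Finish while still holding the trigger squeezed: do not let go.

Things in the scene. Friction and masses are not known exactly. Their poses are not given: they have to be found in the camera images.
- clamp: One-hand bar clamp fixed on a bench stand, handle up. Origin on the bench under its head; z up; +x along the bar from head to moving jaw. Base plate 290 x 100 mm, x -100 to 190 mm. Grey head x -56 to 44, 40 wide, z 93 to 160 mm. Fixed black handle x -49 to -31, y -14 to 14, top z 235 mm; the green trigger lever stands on its +x side. The bar (z 118 to 138) sticks out behind, to x -155 to -211 mm.
- handle_grip (a point): Point on the back face (facing clamp -x) of the fixed handle, on its centre line, 195 mm above the bench: where one finger or the palm would lie. Clamp x = -49 mm.
- trigger (a joint): Green lever's angle: 0 at rest, 0.22 rad at its stop, squeezed towards the handle; springs back. Pivot at clamp x 3 mm, z 103 mm, axis level, square to the bar. At gripping height the free-running stroke takes 3 to 6 N. Once the jaw bears on the work the lever goes stiff at 0.06 to 0.18 rad and the jaw presses with some 1.5 to 2.3 times the squeeze (7 N gives about 17 N, 14 N 30, 20 N 43).
- trigger_grip (a point): Point on the front face (facing clamp +x) of the trigger lever, 195 mm above the bench at rest (clamp x = 8 mm), moving with the lever: where the other finger pulls. Lever 10 mm deep, 22 mm wide, upright at rest, top at z = 222 mm. From handle_grip to this point: 57 mm at rest, 37 mm at the stop.
- far_jaw: Moving jaw with the notched steel bar (8 x 20 mm) it hangs from; origin on the bar's axis at the jaw, z 128 mm; axes as the clamp's; its pad's bearing face lies 5 mm to -x. Starts at clamp x 139 to 155 mm, can slide on to 99 mm. 6 mm notches: each full squeeze and full release of the trigger draws it one notch (6 mm) to -x, half strokes may gain nothing; 6 N of drag keeps it there.
- jaw_pad: Black rubber pad of the moving jaw, 36 mm disc, centre 57 mm above the bench; origin in the middle of its bearing face, which looks to clamp -x. It gives about 1 mm for every 20 N.
- spacer: Black phenolic insulator spacer, loose, standing on edge on the clamp's ledge (z 35 mm): 16 mm thick along its x, 64 mm wide along y, 44 mm high, with a bore and two screw holes. Origin in the middle of its underside. At the start it stands 3 to 10 mm clear of the flange. More than 60 N from the jaw crushes it.
- spacer_face (a point): Centre of the spacer's face that is to lie on the flange (spacer x = -8 mm, 22 mm above its underside).
- flange_face (a point): Centre of the carburettor's flange face, at clamp x = 98 mm, 57 mm above the bench; it looks to clamp +x; axes as the clamp's.
- carb: Carburettor, fixed in the clamp's cradle between the head and the spacer, flange 64 x 44 mm towards the moving jaw. Origin under its middle at clamp x = 60 mm, 8 mm above the bench. Not to be touched.
- mug: Bystander: white ceramic mug, 80 mm across, 92 mm tall. Origin under its middle.
- t_driver: Bystander: T-driver lying down, red cross handle 110 mm, steel shaft along its x to 188 mm. Origin under the middle of the cross handle.
- float_bowl: Bystander: aluminium float bowl, 66 mm across, 36 mm tall. Origin under its middle.
- jet_jar: Bystander: glass jar with a steel cap, 52 mm across, 65 mm tall. Origin under its middle.
- strainer: Bystander: brass strainer, cup 76 mm across and 26 mm tall, ring handle along its x to 112 mm. Origin under the cup's middle.
- slide_valve: Bystander: carburettor slide standing on end, 25 mm across, 38 mm tall. Origin under its middle.
Things that resemble listed ones, but are neither listed nor needed, are in the scene too. Of the things that look like the spacer, the middle-sized one is meant.

How it is judged:
By the outcome, as a careful person would: the job done as asked, in the order asked, and still so for the second after the job is handed in, while the arm keeps its last pose, push and grip.
It also fails if it takes over 54 s, if anything falls off the work surface, if the arm or the gripper's body presses on something with over 40 N, if the wrist force passes 120 N, or if a joint passes its speed limit or range.

## Working session

There is one attempt and no reset: what is moved stays moved. The work goes in short steps, Python scripts to look and compute and a shell command to move; the robot and the scene stay as the last step left them, time stands still between calls to the robot, and variables do not carry over. Pictures are saved under pics/ and viewed, and the job is handed in when it is done.

```bash
ls; mkdir -p pics
python3 - <<'E'
from cell import manip
import cv2
for n in ("scene","top"):
    im=manip.snapshot(n); cv2.imwrite(f"pics/{n}0.png",im[:,:,::-1]); p=manip.camera_params(n); print(n,p)
print(manip.state())
E
```

```text
pics
scene {'vertical_fov': 54.55013963718177, 'cx': 304.7906429759902, 'cy': 231.50284648483282, 'view': array([[-0.34323766,  0.93915285, -0.01341008,  0.18437346],
       [ 0.76281408,  0.27040318, -0.58736428, -0.31752373],
       [-0.54799871, -0.21183493, -0.80921158,  1.60701431],
       [ 0.        ,  0.        ,  0.        ,  1.        ]])}
top {'vertical_fov': 54.024843710975915, 'cx': 317.72492421971657, 'cy': 249.82392795222182, 'view': array([[-0.01820911, -0.99973057, -0.01439497,  0.01435882],
       [-0.99600597,  0.01939619, -0.08715438,  0.54428401],
       [ 0.08741011,  0.01275047, -0.99609081,  1.4074682 ],
       [ 0.        ,  0.        ,  0.        ,  1.        ]])}
{'time': 0.1, 'joint_positions': array([-7.68106277e+01,  2.81611932e+01,  8.93459740e+01, -6.26023989e-04,
        6.25499508e+01, -6.05229375e+00]), 'qvel': array([-0.05232595, -0.06387152, -0.15495614, -0.06085799, -0.02251852,
        0.00960676]), 'effort': array([ 2.31805025e-03, -6.13625622e+01, -2.58606452e+01,  6.93365419e-02,
        4.70070296e-02, -5.74474143e-05]), 'tcp_pos': array([ 0.20594033, -0.58995312,  0.2917187 ]), 'ee_rot': array([-1.79943142e+02, -5.47013892e-03,  1.92419522e+01]), 'force': array([-0.59582861, -0.88866891, -0.03515266]), 'moment': array([ 0.0079694 , -0.03547841,  0.04215525]), 'finger_gap': 0.999739697227494}
```

View pics/scene0.png

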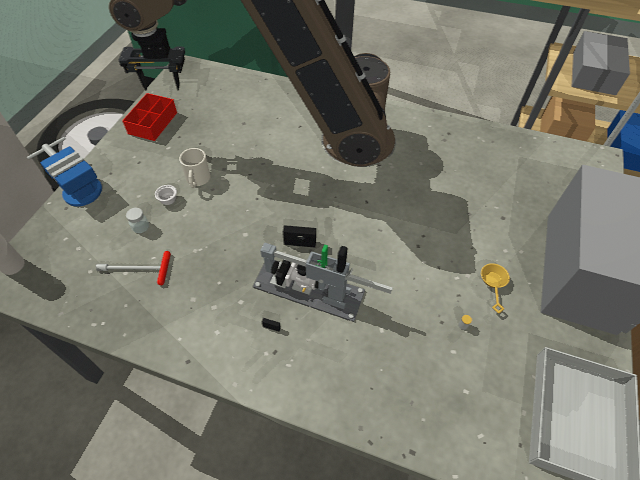

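View pics/top0.png

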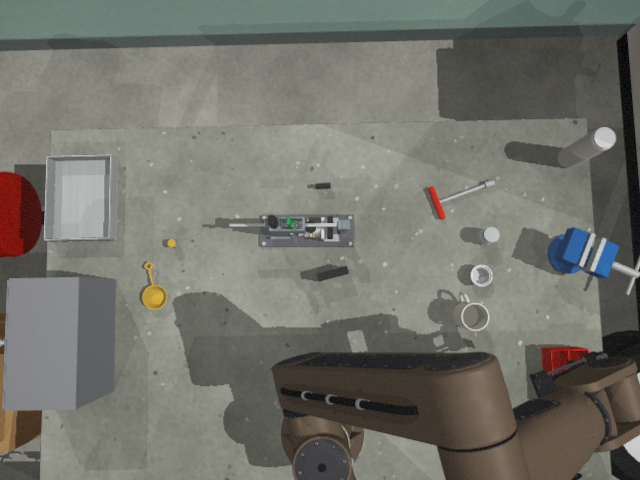

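Run:
```python
import cv2
a=cv2.imread("pics/top0.png")[170:300,190:370]; cv2.imwrite("pics/topc.png",cv2.resize(a,None,fx=4.4,fy=4.4,interpolation=cv2.INTER_CUBIC))
a=cv2.imread("pics/scene0.png")[220:340,240:400]; cv2.imwrite("pics/scenec.png",cv2.resize(a,None,fx=5,fy=5,interpolation=cv2.INTER_CUBIC))
```

```text
(no output)
```

View pics/topc.png

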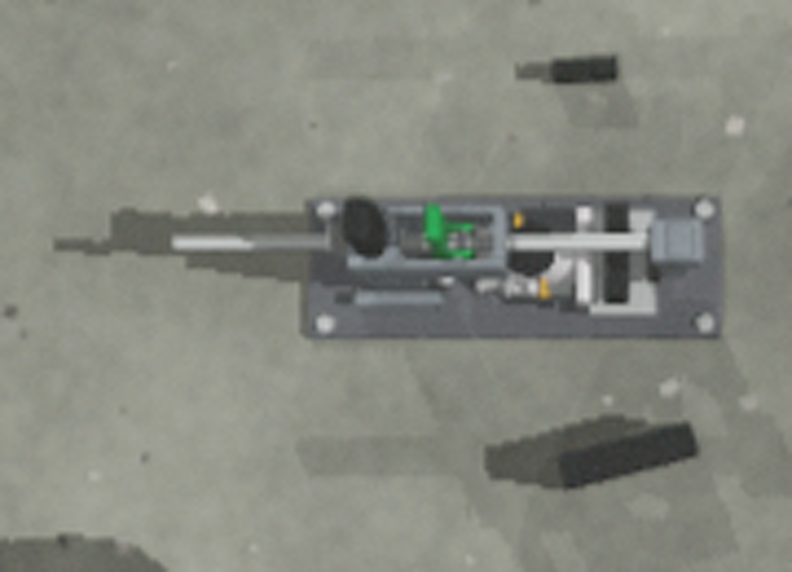

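View pics/scenec.png

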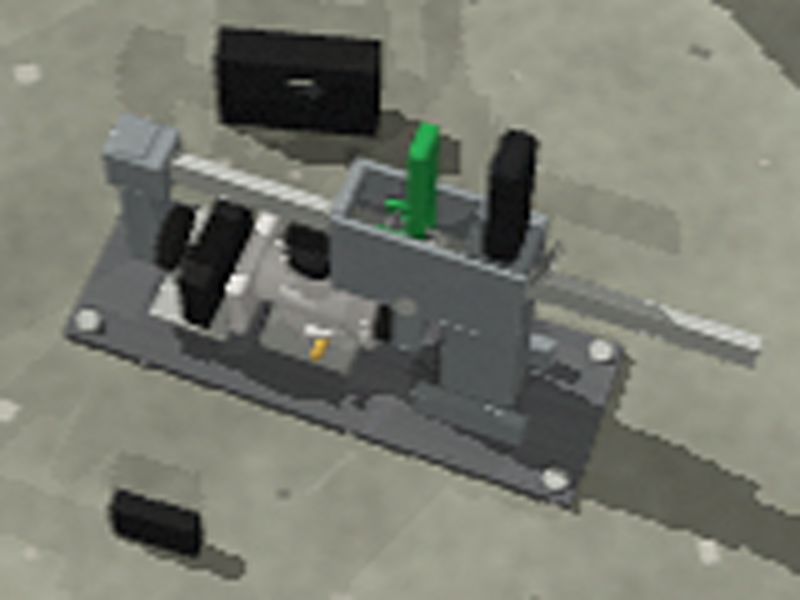

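```bash
cat > h.py <<'E'
import numpy as np
from cell import manip
def proj(p,P):
    P=np.atleast_2d(P); c=P@p['view'][:3,:3].T+p['view'][:3,3]
    f=240/np.tan(np.radians(p['vertical_fov'])/2)
    return np.c_[p['cx']+f*c[:,0]/c[:,2],p['cy']+f*c[:,1]/c[:,2]]
def c2w(q,P):
    P=np.atleast_2d(P).astype(float); c,s=np.cos(q[2]),np.sin(q[2])
    return np.c_[q[0]+c*P[:,0]-s*P[:,1],q[1]+s*P[:,0]+c*P[:,1],P[:,2]]
E
python3 - <<'E'
from h import *
from scipy.optimize import least_squares
T,S=manip.camera_params("top"),manip.camera_params("scene")
t=lambda u,v:((u+.5)/4.4-.5+190,(v+.5)/4.4-.5+170); s=lambda u,v:((u+.5)/5-.5+240,(v+.5)/5-.5+220)
def model(q,J):
    zb=q[3]; e=J-.310
    A=[(-.1,.05,zb),(.19,.05,zb),(.19,-.05,zb),(-.1,-.05,zb),(e,0,.138)]
    B=[(.19,.05,zb),(-.1,.05,zb),(-.1,-.05,zb),(e,0,.128),(-.04,0,.235),(.003,0,.222)]
    return A,B
oa=np.array([t(306,197),t(720,197),t(720,336),t(304,337),t(172,242)])
ob=np.array([s(72,335),s(578,503),s(627,345),s(760,346),s(518,138),s(430,130)])
def r(q):
    A,B=model(q,q[4]); return np.r_[(proj(T,c2w(q,A))-oa).ravel(),(proj(S,c2w(q,B))-ob).ravel()]
z=least_squares(r,[.6,0,-1.57,.008,.147],loss='soft_l1'); print(z.x,np.degrees(z.x[2]));print(r(z.x).reshape(-1,2).round(1))
for P in [(-.049,0,.195),(.008,0,.195)]: print(c2w(z.x,P))
E
```

```text
[ 0.60661051  0.08318371 -1.58282984  0.00646751  0.14274402] -90.68946960683644
[[ 0.5  0.7]
 [-0.1 -0.1]
 [ 0.3  0.4]
 [ 0.8  0.9]
 [ 0.6  0.7]
 [-1.1 -0.4]
 [-0.1  0.3]
 [ 1.  -0.1]
 [ 0.3  0.8]
 [ 0.5  2.3]
 [ 0.1  1.6]]
[[0.60720013 0.13218016 0.195     ]]
[[0.60651424 0.07518429 0.195     ]]
```

```bash
cat >> h.py <<'E'
from scipy.spatial.transform import Rotation as R
def goto(pos,yaw):
    s=manip.state(); R0=R.from_euler('xyz',s['ee_rot'],degrees=True); R1=R.from_euler('xyz',[180,0,yaw],degrees=True)
    print('travel cm',(R0.inv().apply(np.array(pos)-s['tcp_pos'])*100).round(2),'twist',(R0.inv()*R1).as_rotvec().round(4),'t',s['time'])
E
python3 -c "
from h import *
goto([.607,.1037,.38],-.69)"
```

```text
travel cm [ 60.73 -52.28  -8.77] twist [-1.000e-03  1.000e-04  3.479e-01] t 0.1
```

```bash
python3 -m handwheel '[{"claw":9.5,"travel":[2,-2,-6],"twist":[0,0,0]},{"claw":9.5,"travel":[6,-5,-8.8],"twist":[0,0,0.05]},{"claw":9.5,"travel":[60.7,-52.3,-8.8],"twist":[0,0,0.348]},{"claw":9.5,"travel":[60.7,-52.3,-8.8],"twist":[0,0,0.348]},{"claw":9.5,"travel":[60.7,-52.3,-8.8],"twist":[0,0,0.348]},{"claw":9.5,"travel":[60.7,-52.3,-8.8],"twist":[0,0,0.348]},{"claw":9.5,"travel":[60.7,-52.3,-8.8],"twist":[0,0,0.348]},{"claw":9.5,"travel":[60.7,-52.3,-8.8],"twist":[0,0,0.348]},{"claw":9.5,"travel":[60.7,-52.3,-8.8],"twist":[0,0,0.348]},{"claw":9.5,"travel":[60.7,-52.3,-8.8],"twist":[0,0,0.348]},{"claw":9.5,"travel":[60.7,-52.3,-8.8],"twist":[0,0,0.348]},{"claw":9.5,"travel":[60.7,-52.3,-8.8],"twist":[0,0,0.348]},{"claw":9.5,"travel":[60.7,-52.3,-8.8],"twist":[0,0,0.348]},{"claw":9.5,"travel":[60.7,-52.3,-8.8],"twist":[0,0,0.348]},{"claw":9.5,"travel":[60.7,-52.3,-8.8],"twist":[0,0,0.348]},{"claw":9.5,"travel":[60.7,-52.3,-8.8],"twist":[0,0,0.348]},{"claw":9.5,"travel":[60.7,-52.3,-8.8],"twist":[0,0,0.348]}]'
python3 - <<'E'
from h import *
import cv2,pickle
p=manip.camera_params("wrist"); im=manip.snapshot("wrist"); cv2.imwrite("pics/w1.png",im[:,:,::-1]); pickle.dump(p,open("w1.pkl","wb"))
goto([.607,.1037,.38],-.69); print(p)
E
```

```text
time: 2.22
tcp_pos: [0.6063, 0.1027, 0.3805]
ee_rot: [-180.0, 0.0, -0.8]
force: [0.0, -0.9, -0.6]
finger_gap: 0.998
travel cm [ 0.06 -0.1   0.06] twist [-0.0009 -0.     -0.0015] t 2.275
{'vertical_fov': 68.06439184988051, 'cx': 323.91984391576386, 'cy': 240.10052727471552, 'view': array([[-1.45550315e-02, -9.99893800e-01, -7.34418586e-04,
         1.12229610e-01],
       [-9.67317931e-01,  1.38948744e-02,  2.53185611e-01,
         5.33352260e-01],
       [-2.53148518e-01,  4.39554082e-03, -9.67417442e-01,
         6.28948613e-01],
       [ 0.00000000e+00,  0.00000000e+00,  0.00000000e+00,
         1.00000000e+00]])}
```

View pics/w1.png

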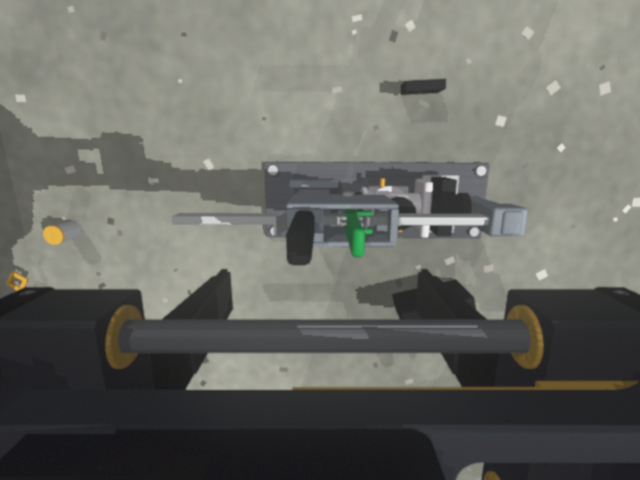

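Run:
```python
import cv2
a=cv2.imread("pics/w1.png")[150:280,160:540]; cv2.imwrite("pics/w1c.png",cv2.resize(a[:,:190],None,fx=4.2,fy=4.2,interpolation=cv2.INTER_CUBIC)); cv2.imwrite("pics/w1d.png",cv2.resize(a[:,190:],None,fx=4.2,fy=4.2,interpolation=cv2.INTER_CUBIC))
```

```text
(no output)
```

View pics/w1c.png

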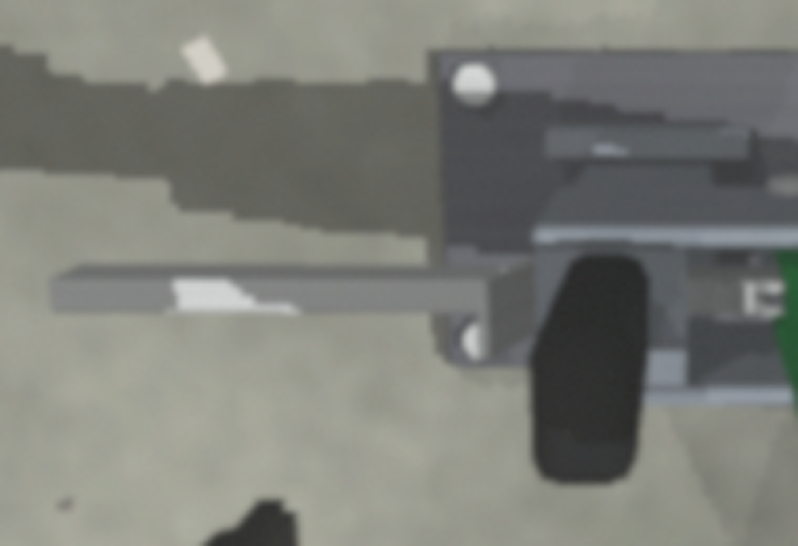

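View pics/w1d.png

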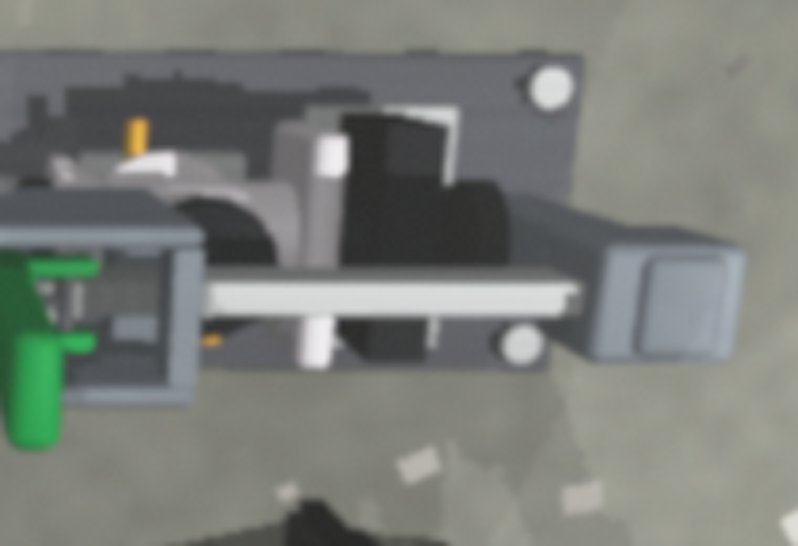

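Run:
```python
from h import *
import pickle
from scipy.optimize import least_squares
T,S=manip.camera_params("top"),manip.camera_params("scene"); W=pickle.load(open("w1.pkl","rb"))
print('cam',-W['view'][:3,:3].T@W['view'][:3,3])
t=lambda u,v:((u+.5)/4.4-.5+190,(v+.5)/4.4-.5+170); s=lambda u,v:((u+.5)/5-.5+240,(v+.5)/5-.5+220)
w=lambda u,v:((u+.5)/4.2-.5+160,(v+.5)/4.2-.5+150); d=lambda u,v:((u+.5)/4.2-.5+350,(v+.5)/4.2-.5+150)
def model(q,J):
    zb=q[3]; e=J-.310
    A=[(-.1,.05,zb),(.19,.05,zb),(.19,-.05,zb),(-.1,-.05,zb),(e,0,.138)]
    B=[(.19,.05,zb),(-.1,.05,zb),(-.1,-.05,zb),(e,0,.128),(-.04,0,.235),(.003,0,.222)]
    C=[(-.1,.05,zb),(.19,.05,zb),(e,0,.138),(-.04,0,.235),(.003,0,.222)]
    return A,B,C
oa=np.array([t(306,197),t(720,197),t(720,336),t(304,337),t(172,242)])
ob=np.array([s(72,335),s(578,503),s(627,345),s(760,346),s(518,138),s(430,130)])
oc=np.array([w(430,51),d(585,55),w(50,295),w(584,460),d(36,440)])
def r(q):
    A,B,C=model(q,q[4]); return np.r_[(proj(T,c2w(q,A))-oa).ravel(),(proj(S,c2w(q,B))-ob).ravel(),(proj(W,c2w(q,C))-oc).ravel()]
z=least_squares(r,[.6,0,-1.57,.008,.147],loss='soft_l1'); q=z.x; print(q,np.degrees(q[2]));print(r(q).reshape(-1,2).round(1))
for P in [(-.049,0,.195),(.008,0,.195)]: print(c2w(q,P))
np.save('q.npy',q)
# rays: clamp-x of top-edges at height z=.079,y~? 
def cx(pix,zc):
    f=lambda p: proj(W,c2w(q,(p[0],p[1],zc)))[0]-pix
    return least_squares(f,[.1,0]).x*1000
for n,p,zc in [("flange R top",d(348,150),.079),("spacer L",d(352,112),.079),("spacer R",d(446,130),.079),("pad R?",d(505,210),.07),("jawL",d(597,355),.15)]: print(n,cx(np.array(p),zc).round(1))
```

```text
cam [0.67677212 0.10204226 0.47350116]
[ 0.60583309  0.08155404 -1.58568342  0.00640142  0.14130498] -90.85296734512002
[[ 1.1  0.8]
 [ 0.5  0.3]
 [ 0.8  0.9]
 [ 1.3  1.1]
 [ 0.7  0.8]
 [-1.5 -1. ]
 [-0.7 -0.1]
 [ 0.6 -0.4]
 [ 0.2  0.6]
 [-0.1  1.8]
 [-0.4  1.2]
 [ 1.2  1.9]
 [-0.2  1. ]
 [-0.   2.9]
 [-0.9 -7.7]
 [-0.7 -7.9]]
[[0.60656254 0.13054861 0.195     ]]
[[0.605714   0.07355493 0.195     ]]
flange R top [97.9 29.9]
spacer L [98.2 39.7]
spacer R [123.1  35.1]
pad R? [144.4  12.8]
jawL [135.4  -8.2]
```

```bash
python3 -m handwheel '[{"claw":9.5,"travel":[0,0,6],"twist":[0,0,0]},{"claw":9.5,"travel":[0,0,12.65],"twist":[0,0,0]},{"claw":8,"travel":[0,0,12.65],"twist":[0,0,0]},{"claw":7,"travel":[0,0,12.65],"twist":[0,0,0]},{"claw":6.6,"travel":[0,0,12.65],"twist":[0,0,0]},{"claw":6.6,"travel":[0,0,12.65],"twist":[0,0,0]}]'
python3 - <<'E'
from h import *
import cv2,pickle
p=manip.camera_params("wrist"); im=manip.snapshot("wrist"); cv2.imwrite("pics/w2.png",im[:,:,::-1]); pickle.dump(p,open("w2.pkl","wb"))
im=manip.snapshot("scene"); cv2.imwrite("pics/s2.png",cv2.resize(im[200:350,230:430,::-1],None,fx=4,fy=4,interpolation=cv2.INTER_CUBIC))
s=manip.state(); print(s['tcp_pos'],s['force'],s['moment'],s['finger_gap']*95)
E
```

```text
time: 3.02
tcp_pos: [0.6068, 0.1028, 0.2559]
ee_rot: [-179.9, -0.2, -0.8]
force: [0.1, 0.2, -0.2]
finger_gap: 0.7
[0.60656272 0.10283929 0.25517898] [-0.00346507 -0.50163514 -0.24019934] [ 0.04361852  0.05223014 -0.00356826] 65.99445226743178
```

View pics/w2.png

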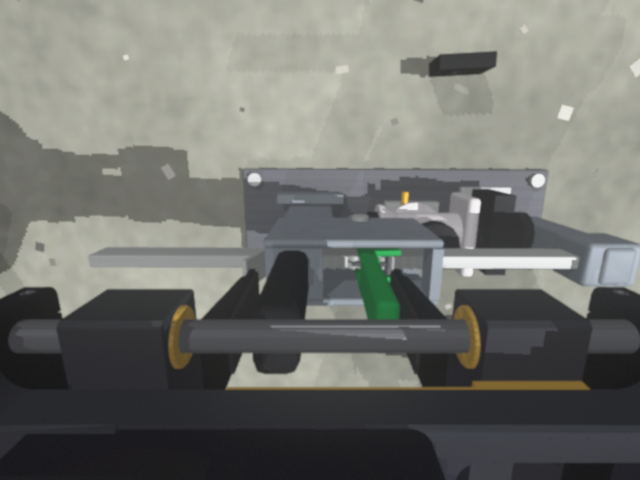

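View pics/s2.png

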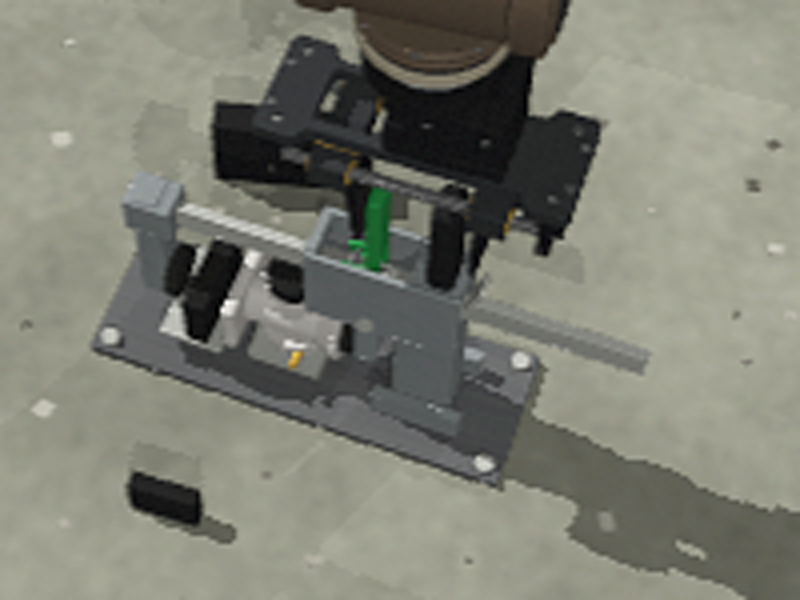

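```bash
python3 -m handwheel '[{"claw":6.2,"travel":[0,-0.2,0],"twist":[0,0,0]},{"claw":5.8,"travel":[0,-0.4,0],"twist":[0,0,0]},{"claw":5.4,"travel":[0,-0.6,0],"twist":[0,0,0]},{"claw":5.0,"travel":[0,-0.8,0],"twist":[0,0,0]},{"claw":4.8,"travel":[0,-0.9,0],"twist":[0,0,0]},{"claw":4.8,"travel":[0,-0.9,0],"twist":[0,0,0]}]'; python3 -c "
from h import *
s=manip.state(); print(s['tcp_pos'],s['force'],s['moment'],s['finger_gap']*95.1)"
```

```text
time: 3.88
tcp_pos: [0.6068, 0.1113, 0.255]
ee_rot: [180.0, -0.1, -0.8]
force: [-0.4, -6.8, 0.8]
finger_gap: 0.51
[0.60678257 0.11130281 0.25500219] [-0.42076979 -6.80435486  0.75328183] [-1.28347325 -0.0515929   0.0103447 ] 48.484952493382366
```

```bash
python3 -m handwheel '[{"claw":4.5,"travel":[0,-0.2,0],"twist":[0,0,0]},{"claw":4.2,"travel":[0,-0.35,0],"twist":[0,0,0]},{"claw":4.2,"travel":[0,-0.35,0],"twist":[0,0,0]}]'; python3 -c "
from h import *
s=manip.state(); print(s['tcp_pos'],s['force'],s['moment'],s['finger_gap']*95.1)"
```

```text
time: 4.25
tcp_pos: [0.6069, 0.1117, 0.2546]
ee_rot: [179.6, -0.0, -0.7]
force: [0.6, -26.0, -0.4]
finger_gap: 0.442
[0.60688525 0.11170808 0.2545522 ] [  0.55031105 -26.01503902  -0.36291303] [-4.63406081  0.00606231  0.023004  ] 41.98905685373021
```

```bash
python3 -m handwheel '[{"claw":4.0,"travel":[0,-0.1,0],"twist":[0,0,0]},{"claw":4.0,"travel":[0,-0.1,0],"twist":[0,0,0]}]'; python3 -c "
from h import *
s=manip.state(); print(s['tcp_pos'],s['force'],s['moment'],s['finger_gap']*95.1)"
```

```text
time: 4.5
tcp_pos: [0.6069, 0.1107, 0.2544]
ee_rot: [179.4, 0.0, -0.7]
force: [-0.9, -15.6, 2.6]
finger_gap: 0.423
[0.60693267 0.1107418  0.25444984] [ -0.88744507 -15.55931543   2.62952355] [-3.16577053  0.14144698  0.02627431] 40.18160104734652
```

```bash
cat > pic.py <<'E'
import sys,cv2,pickle
from h import *
n=sys.argv[1]
s=manip.state(); print(s['time'],s['tcp_pos'],s['force'],s['finger_gap']*95.1)
p=manip.camera_params("wrist"); im=manip.snapshot("wrist")[:,:,::-1]; cv2.imwrite(f"pics/{n}.png",im); pickle.dump(p,open(n+".pkl","wb"))
cv2.imwrite(f"pics/{n}c.png",cv2.resize(im[150:350,60:260].copy(),None,fx=3,fy=3,interpolation=cv2.INTER_CUBIC))
cv2.imwrite(f"pics/{n}d.png",cv2.resize(im[160:360,380:640].copy(),None,fx=3,fy=3,interpolation=cv2.INTER_CUBIC))
E
python3 pic.py w3
```

```text
4.5 [0.60693267 0.1107418  0.25444984] [ -0.88744507 -15.55931543   2.62952355] 40.18160104734652
```

View pics/w3.png

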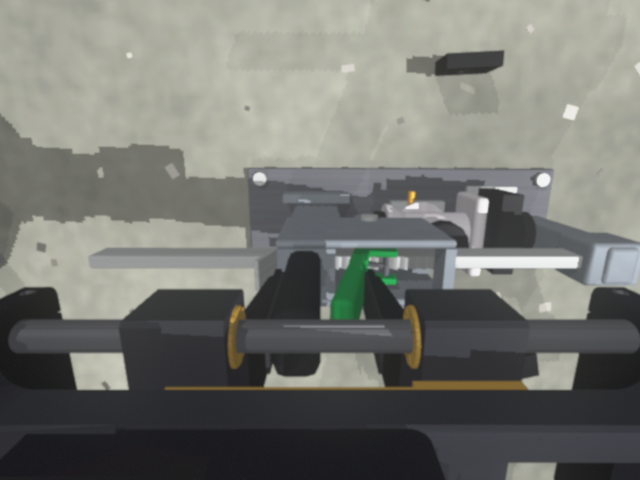

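```bash
python3 -m handwheel '[{"claw":5.0,"travel":[0,0.3,0],"twist":[0,0,0]},{"claw":6.2,"travel":[0,0.6,0],"twist":[0,0,0]},{"claw":7.0,"travel":[0,0.85,0],"twist":[0,0,0]},{"claw":7.0,"travel":[0,0.85,0],"twist":[0,0,0]},{"claw":7.0,"travel":[0,0.85,0],"twist":[0,0,0]}]'; python3 pic.py w4
```

```text
time: 5.18
tcp_pos: [0.6068, 0.1025, 0.2545]
ee_rot: [179.4, 0.0, -0.7]
force: [0.2, -0.0, 1.4]
finger_gap: 0.737
5.175 [0.60683415 0.10245668 0.25445696] [ 0.20567711 -0.04239484  1.36167701] 70.06563700586233
```

View pics/w4.png

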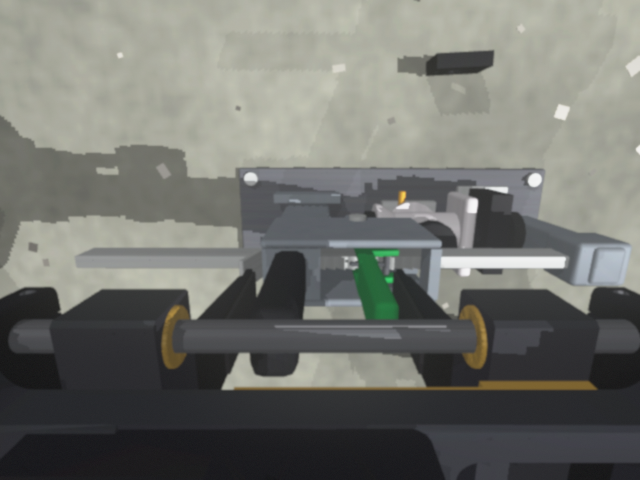

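```bash
python3 -m handwheel '[{"claw":6.0,"travel":[0,-0.3,0],"twist":[0.01,0,0]},{"claw":5.0,"travel":[0,-0.6,0],"twist":[0.01,0,0]},{"claw":4.3,"travel":[0,-0.9,0],"twist":[0.01,0,0]},{"claw":4.0,"travel":[0,-1.15,0],"twist":[0.01,0,0]},{"claw":4.0,"travel":[0,-1.15,0],"twist":[0.01,0,0]},{"claw":4.0,"travel":[0,-1.15,0],"twist":[0.01,0,0]}]'; python3 -m handwheel '[{"claw":5.0,"travel":[0,0.3,0],"twist":[0,0,0]},{"claw":6.2,"travel":[0,0.6,0],"twist":[0,0,0]},{"claw":7.0,"travel":[0,0.85,0],"twist":[0,0,0]},{"claw":7.0,"travel":[0,0.85,0],"twist":[0,0,0]},{"claw":7.0,"travel":[0,0.85,0],"twist":[0,0,0]}]'; python3 pic.py w5
```

```text
time: 5.98
tcp_pos: [0.607, 0.1105, 0.2538]
ee_rot: [179.6, 0.1, -0.7]
force: [0.5, -26.4, -3.0]
finger_gap: 0.423
time: 6.6
tcp_pos: [0.6069, 0.1023, 0.2538]
ee_rot: [179.7, 0.1, -0.7]
force: [-0.0, -0.1, -0.4]
finger_gap: 0.736
6.6 [0.60689475 0.10227266 0.25382884] [-0.03438036 -0.09335141 -0.42186587] 69.97209028290717
```

View pics/w5.png

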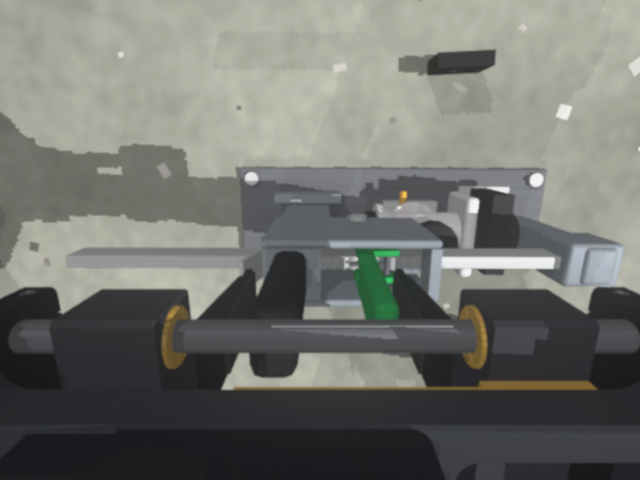

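View pics/w5d.png

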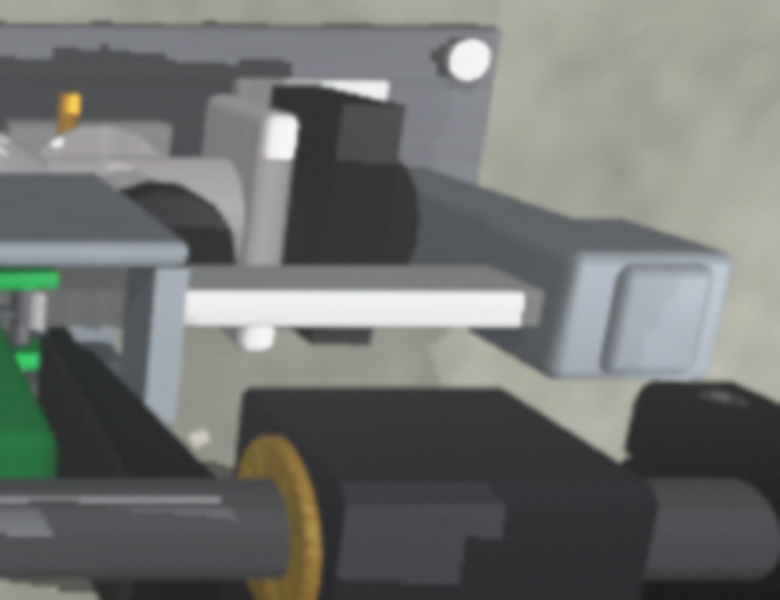

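View pics/w5c.png

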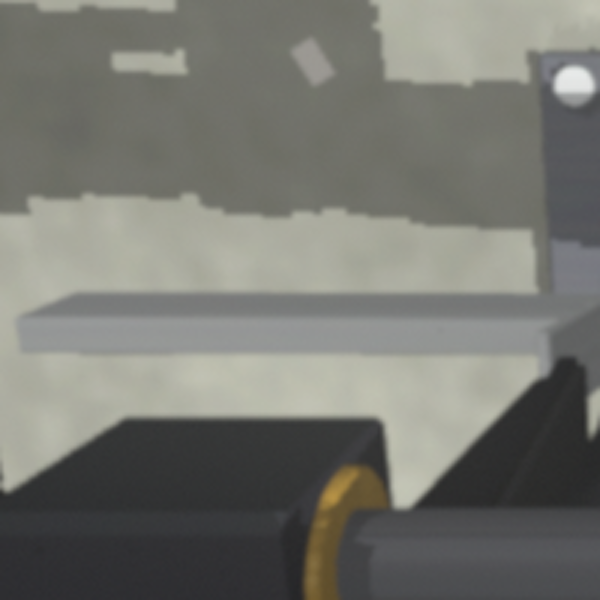

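Run:
```python
from h import *
import pickle
from scipy.optimize import least_squares
W=pickle.load(open("w5.pkl","rb"))
c=lambda u,v:np.array(((u+.5)/3-.5+60,(v+.5)/3-.5+150)); d=lambda u,v:np.array(((u+.5)/3-.5+380,(v+.5)/3-.5+160))
def r(q):
    P=[(-.1,.05,.0065),(.19,.05,.0065),(-.1+.0,.05,.0065)]
    return np.r_[(proj(W,c2w(q,P[:2]))-[c(540,51),d(500,28)]).ravel()]
z=least_squares(r,[.606,.083,-1.585]);q=z.x;print(q,r(q))
def cx(pix,zc): return least_squares(lambda p: proj(W,c2w(q,(p[0],p[1],zc)))[0]-pix,[.1,0]).x*1000
for n,p,zc in [("rear",c(18,335),.138),("flange top edge",d(297,120),.079),("spacer L",d(303,90),.079),("spacer R",d(404,105),.079),("padtop",d(412,165),.075),("jaw block",d(553,375),.15)]: print(n,cx(p,zc).round(1))
```

```text
[ 0.60804847  0.08112687 -1.5921081 ] [-0.55578069  0.02877688  0.56255891  0.09272347]
rear [-179.5   -0.5]
flange top edge [96.6 30.9]
spacer L [97.2 38.5]
spacer R [123.2  34.9]
padtop [129.7  18.8]
jaw block [121.8  -9.3]
```

```bash
python3 -m handwheel '[{"claw":6.0,"travel":[0,-0.3,0],"twist":[0.005,0,0]},{"claw":5.0,"travel":[0,-0.6,0],"twist":[0.005,0,0]},{"claw":4.5,"travel":[0,-0.8,0],"twist":[0.005,0,0]},{"claw":4.2,"travel":[0,-0.9,0],"twist":[0.005,0,0]},{"claw":4.2,"travel":[0,-0.9,0],"twist":[0.005,0,0]}]'; python3 pic.py w6
```

```text
time: 7.28
tcp_pos: [0.607, 0.1105, 0.2532]
ee_rot: [179.8, 0.1, -0.7]
force: [2.2, -8.8, -4.1]
finger_gap: 0.446
7.275 [0.60703381 0.11046502 0.25322811] [ 2.1688384  -8.80448969 -4.1392122 ] 42.37188011375317
```

```bash
python3 -m handwheel '[{"claw":4.0,"travel":[0,-0.2,0],"twist":[0,0,0]},{"claw":4.0,"travel":[0,-0.2,0],"twist":[0,0,0]},{"claw":4.0,"travel":[0,-0.2,0],"twist":[0,0,0]}]'; python3 -m handwheel '[{"claw":5.0,"travel":[0,0.3,-0.05],"twist":[0,0,0]},{"claw":6.2,"travel":[0,0.6,-0.1],"twist":[0,0,0]},{"claw":7.0,"travel":[0,0.85,-0.1],"twist":[0,0,0]},{"claw":7.0,"travel":[0,0.85,-0.1],"twist":[0,0,0]},{"claw":7.0,"travel":[0,0.85,-0.1],"twist":[0,0,0]}]'; python3 pic.py w7
```

```text
time: 7.7
tcp_pos: [0.6071, 0.1103, 0.253]
ee_rot: [179.6, 0.2, -0.7]
force: [-0.1, -16.5, -0.6]
finger_gap: 0.419
time: 8.32
tcp_pos: [0.607, 0.102, 0.2541]
ee_rot: [179.6, 0.2, -0.7]
force: [0.5, 1.3, -0.3]
finger_gap: 0.737
8.325 [0.60703708 0.10202137 0.25411929] [ 0.51545958  1.26646814 -0.26767699] 70.04236888009777
```

View pics/w7d.png

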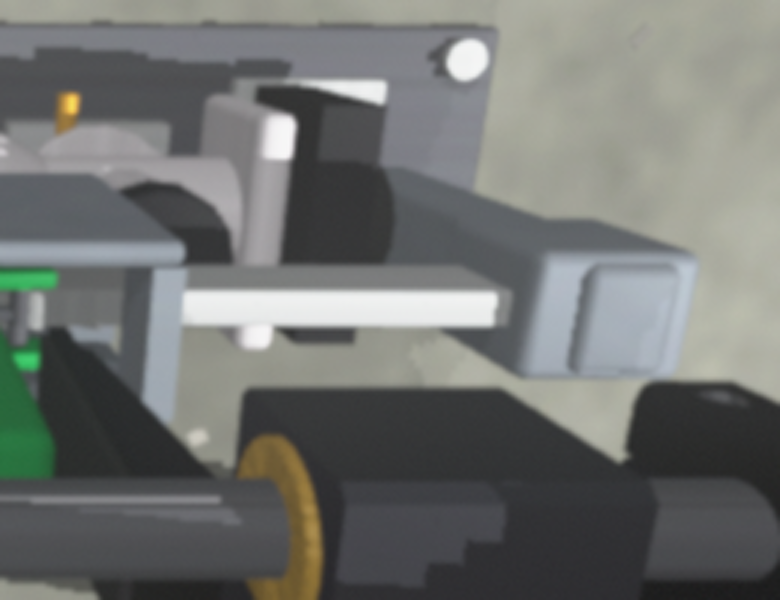

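View pics/w7c.png

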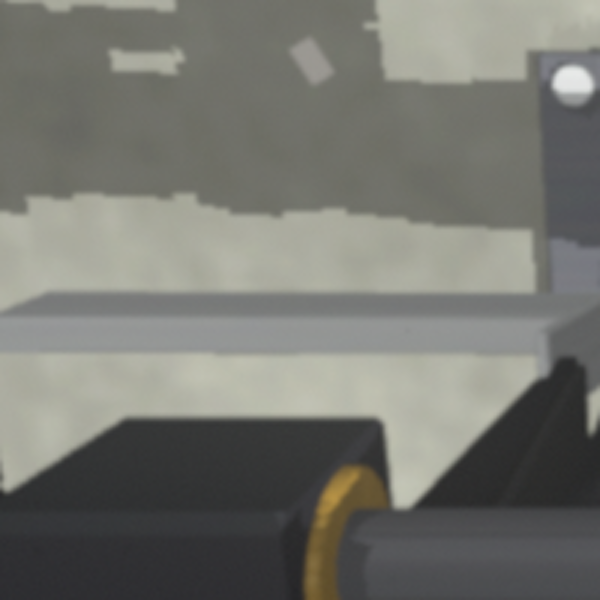

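```bash
python3 -m handwheel '[{"claw":6.2,"travel":[0,-0.3,0],"twist":[0.005,0,0]},{"claw":5.6,"travel":[0,-0.5,0],"twist":[0.005,0,0]},{"claw":5.2,"travel":[0,-0.6,0],"twist":[0.005,0,0]},{"claw":5.2,"travel":[0,-0.6,0],"twist":[0.005,0,0]}]'; python3 -m handwheel '[{"claw":5.0,"travel":[0,-0.1,0],"twist":[0,0,0]},{"claw":5.0,"travel":[0,-0.1,0],"twist":[0,0,0]}]';python3 -m handwheel '[{"claw":4.8,"travel":[0,-0.1,0],"twist":[0,0,0]},{"claw":4.8,"travel":[0,-0.1,0],"twist":[0,0,0]}]'
```

```text
time: 8.88
tcp_pos: [0.6071, 0.1075, 0.2541]
ee_rot: [179.8, 0.2, -0.7]
force: [-0.2, -6.6, 1.4]
finger_gap: 0.55
time: 9.12
tcp_pos: [0.6072, 0.1078, 0.2541]
ee_rot: [179.7, 0.2, -0.7]
force: [-0.3, -6.6, 1.1]
finger_gap: 0.529
time: 9.38
tcp_pos: [0.6072, 0.1081, 0.254]
ee_rot: [179.6, 0.2, -0.6]
force: [-0.3, -6.7, 0.4]
finger_gap: 0.507
```

```bash
python3 -m handwheel '[{"claw":4.7,"travel":[0,-0.1,0],"twist":[0,0,0]},{"claw":4.7,"travel":[0,-0.1,0],"twist":[0,0,0]}]';python3 -m handwheel '[{"claw":4.6,"travel":[0,-0.1,0],"twist":[0,0,0]},{"claw":4.6,"travel":[0,-0.1,0],"twist":[0,0,0]}]';python3 -m handwheel '[{"claw":4.5,"travel":[0,-0.1,0],"twist":[0,0,0]},{"claw":4.5,"travel":[0,-0.1,0],"twist":[0,0,0]}]'
```

```text
time: 9.62
tcp_pos: [0.6072, 0.1084, 0.2539]
ee_rot: [179.6, 0.2, -0.6]
force: [-0.8, -7.5, 0.6]
finger_gap: 0.495
time: 9.88
tcp_pos: [0.6072, 0.1086, 0.2538]
ee_rot: [179.5, 0.2, -0.6]
force: [-0.6, -7.1, 0.0]
finger_gap: 0.482
time: 10.12
tcp_pos: [0.6073, 0.1089, 0.2538]
ee_rot: [179.4, 0.2, -0.6]
force: [-0.4, -5.9, 0.1]
finger_gap: 0.478
```

```bash
python3 -m handwheel '[{"claw":4.4,"travel":[0,-0.1,0],"twist":[0,0,0]},{"claw":4.4,"travel":[0,-0.1,0],"twist":[0,0,0]}]';python3 -m handwheel '[{"claw":4.3,"travel":[0,-0.1,0],"twist":[0.005,0,0]},{"claw":4.3,"travel":[0,-0.1,0],"twist":[0.005,0,0]}]'; python3 pic.py w8
```

```text
time: 10.38
tcp_pos: [0.6073, 0.1091, 0.2536]
ee_rot: [179.3, 0.2, -0.6]
force: [-0.5, -7.9, 1.2]
finger_gap: 0.463
time: 10.62
tcp_pos: [0.6073, 0.1093, 0.2536]
ee_rot: [179.5, 0.3, -0.6]
force: [-0.9, -7.9, 0.8]
finger_gap: 0.451
10.625 [0.60731984 0.10932928 0.25360054] [-0.9255298 -7.8887661  0.8371716] 42.85404997467781
```

View pics/w8d.png

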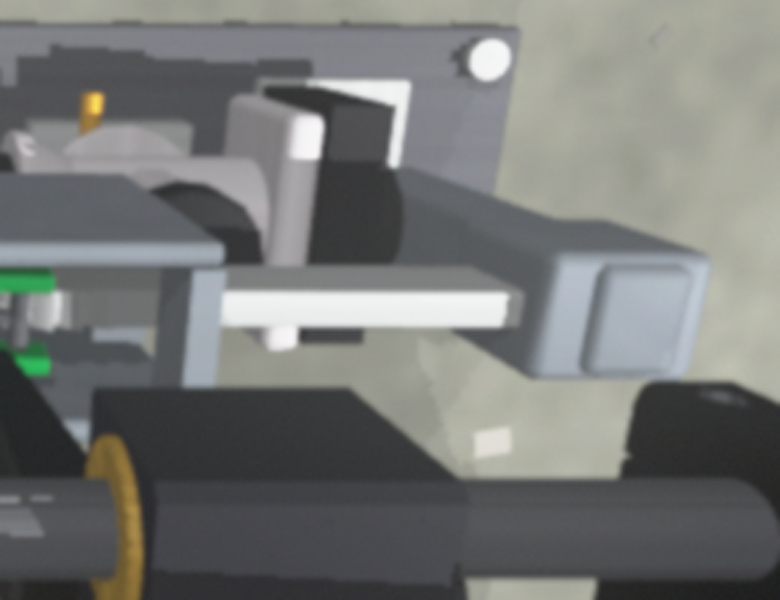

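```bash
cat > fit.py <<'E'
from h import *
import pickle,sys
from scipy.optimize import least_squares
def go(n,cl,cr,pts,rear=None):
    W=pickle.load(open(n+".pkl","rb"))
    c=lambda u,v:np.array(((u+.5)/3-.5+60,(v+.5)/3-.5+150)); d=lambda u,v:np.array(((u+.5)/3-.5+380,(v+.5)/3-.5+160))
    q=least_squares(lambda q:(proj(W,c2w(q,[(-.1,.05,.0065),(.19,.05,.0065)]))-[c(*cl),d(*cr)]).ravel(),[.606,.083,-1.585]).x
    cx=lambda p,z: least_squares(lambda a: proj(W,c2w(q,(a[0],a[1],z)))[0]-p,[.1,0]).x*1000
    print(n,q.round(4),[(k,cx(d(u,v),z).round(1)) for k,(u,v,z) in pts.items()], rear and cx(c(*rear),.138))
E
python3 - <<'E'
from fit import go
go("w5",(540,51),(500,28),dict(fl=(297,120,.079),spR=(404,105,.079),jaw=(553,375,.15)))
go("w7",(539,51),(497,28),dict(fl=(297,120,.079),spR=(386,106,.079),jaw=(521,375,.15)),(-3,335))
go("w8",(560,51),(519,28),dict(fl=(325,120,.079),spR=(396,107,.079),jaw=(529,375,.15)))
E
python3 - <<'E'
import cv2
a=cv2.imread("pics/w8.png"); cv2.imwrite("pics/w8e.png",cv2.resize(a[150:270,240:560],None,fx=2.5,fy=2.5,interpolation=cv2.INTER_CUBIC))
E
```

```text
w5 [ 0.608   0.0811 -1.5921] [('fl', array([96.6, 30.9])), ('spR', array([123.2,  34.9])), ('jaw', array([121.8,  -9.3]))] None
w7 [ 0.6079  0.0812 -1.5917] [('fl', array([97.2, 31. ])), ('spR', array([119.3,  34.7])), ('jaw', array([116.2,  -9.4]))] [-183.48004795   -0.44683812]
w8 [ 0.6078  0.0812 -1.591 ] [('fl', array([97.2, 31.1])), ('spR', array([114.8,  34.5])), ('jaw', array([110.5,  -9.1]))] None
```

View pics/w8e.png

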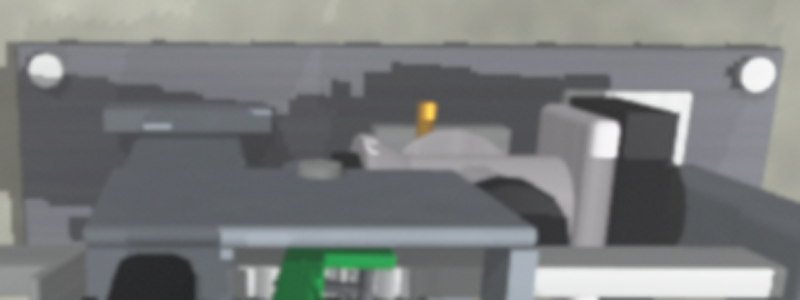

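View pics/w8c.png

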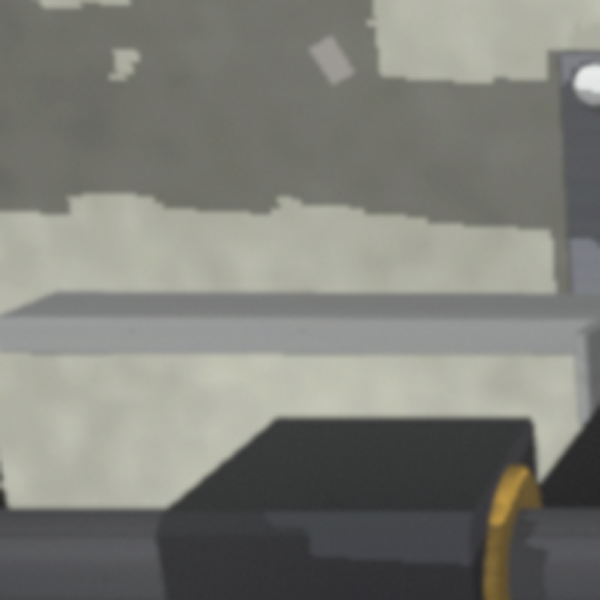

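```bash
python3 -m handwheel '[{"claw":4.2,"travel":[0,-0.1,0],"twist":[0,0,0]},{"claw":4.2,"travel":[0,-0.1,0],"twist":[0,0,0]},{"claw":4.2,"travel":[0,-0.1,0],"twist":[0,0,0]}]';python3 pic.py w9; python3 -m handwheel '[{"claw":4.2,"travel":[0,-0.12,0],"twist":[0,0,0]},{"claw":4.2,"travel":[0,-0.12,0],"twist":[0,0,0]},{"claw":4.2,"travel":[0,-0.12,0],"twist":[0,0,0]}]';python3 -c "
from h import *
s=manip.state(); print(s['tcp_pos'],s['ee_rot'],s['force'],s['moment'],s['finger_gap']*95.1)"
```

```text
time: 11.05
tcp_pos: [0.6073, 0.1097, 0.2535]
ee_rot: [179.4, 0.3, -0.6]
force: [0.1, -6.3, -0.1]
finger_gap: 0.438
11.05 [0.60733122 0.10968217 0.25352459] [ 0.10813501 -6.29015595 -0.13025433] 41.65649375775497
time: 11.48
tcp_pos: [0.6074, 0.1101, 0.2534]
ee_rot: [179.3, 0.3, -0.6]
force: [-0.9, -8.0, 0.9]
finger_gap: 0.44
[0.60738187 0.11007103 0.25343539] [179.31851549   0.28720683  -0.62130429] [-0.92716244 -7.96983064  0.9472072 ] [-1.37289414  0.03090585  0.039079  ] 41.859974165179246
```

```bash
python3 -m handwheel '[{"claw":4.1,"travel":[0,-0.15,0],"twist":[0,0,0]},{"claw":4.1,"travel":[0,-0.15,0],"twist":[0,0,0]},{"claw":4.1,"travel":[0,-0.15,0],"twist":[0,0,0]}]';python3 pic.py w10
```

```text
time: 11.85
tcp_pos: [0.6074, 0.1106, 0.2533]
ee_rot: [179.2, 0.3, -0.6]
force: [-0.1, -9.0, 0.5]
finger_gap: 0.431
11.85 [0.60738067 0.1105892  0.25328557] [-0.10810472 -9.04529081  0.51042431] 40.94320682337035
```

```bash
python3 -m handwheel '[{"claw":4.0,"travel":[0,-0.15,0],"twist":[0,0,0]},{"claw":4.0,"travel":[0,-0.15,0],"twist":[0,0,0]},{"claw":4.0,"travel":[0,-0.15,0],"twist":[0,0,0]}]';python3 pic.py w11
```

```text
time: 12.28
tcp_pos: [0.6074, 0.111, 0.2532]
ee_rot: [179.1, 0.3, -0.6]
force: [-0.8, -10.5, 0.9]
finger_gap: 0.42
12.275 [0.60743196 0.11095211 0.25324432] [ -0.84835941 -10.50602914   0.86119159] 39.904455075146636
```

View pics/w11d.png

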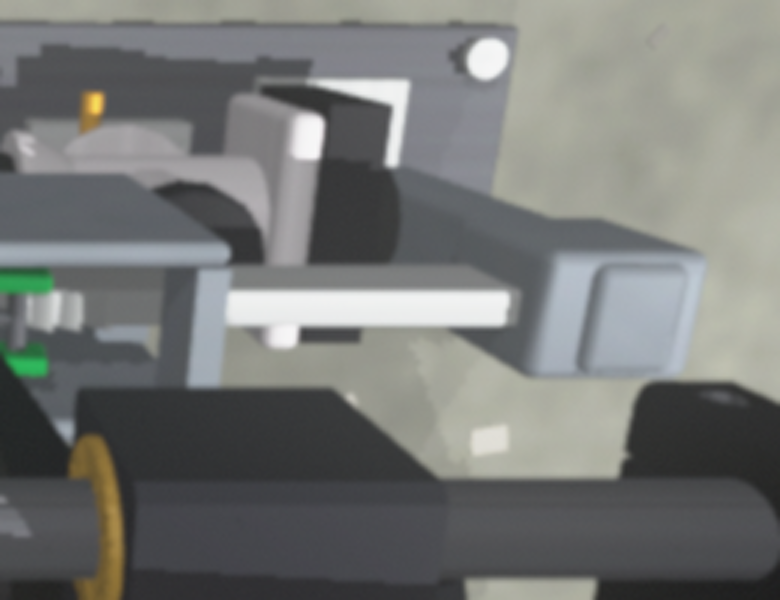

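View pics/w11.png

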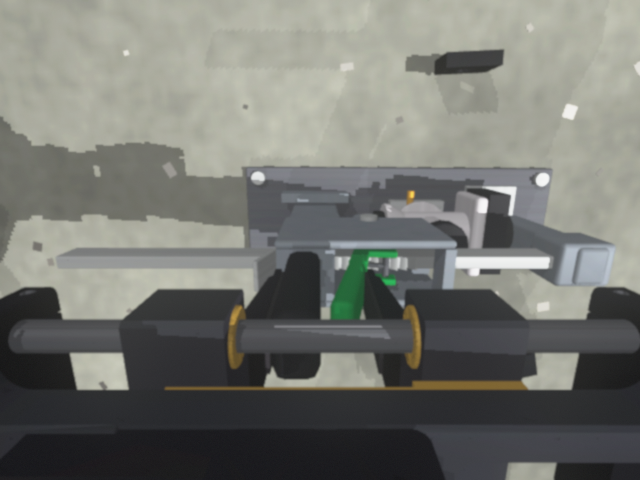

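```bash
python3 - <<'E'
from fit import go
go("w8",(560,51),(519,28),dict(fl=(325,120,.079),spR=(396,107,.079),jaw=(529,375,.15)))
go("w11",(555,51),(517,28),dict(fl=(325,120,.079),spR=(392,107,.079),jaw=(526,375,.15)))
E
python3 - <<'E'
import cv2
for n in("w8","w11"):
  a=cv2.imread(f"pics/{n}.png")[165:260,440:560]; cv2.imwrite(f"pics/{n}f.png",cv2.resize(a,None,fx=6,fy=6,interpolation=cv2.INTER_LANCZOS4))
E
```

```text
w8 [ 0.6078  0.0812 -1.591 ] [('fl', array([97.2, 31.1])), ('spR', array([114.8,  34.5])), ('jaw', array([110.5,  -9.1]))] None
w11 [ 0.6076  0.0818 -1.591 ] [('fl', array([97.6, 31.1])), ('spR', array([114.2,  34.5])), ('jaw', array([110. ,  -9.2]))] None
```

View pics/w11f.png

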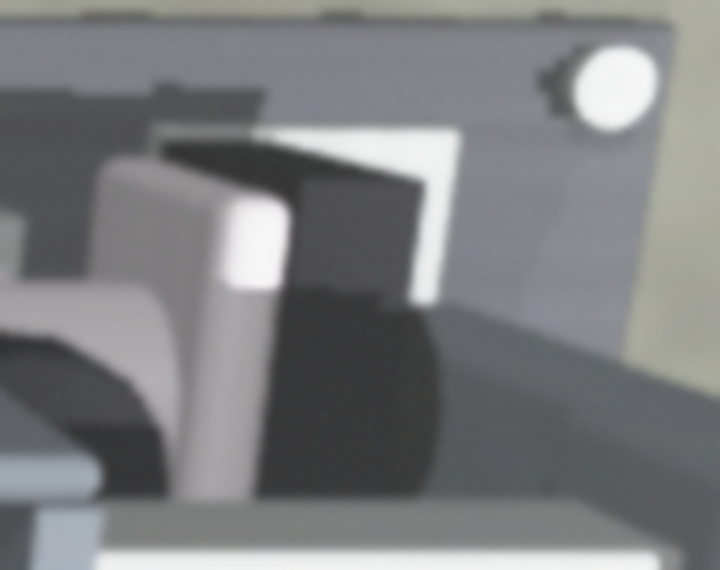

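View pics/w11c.png

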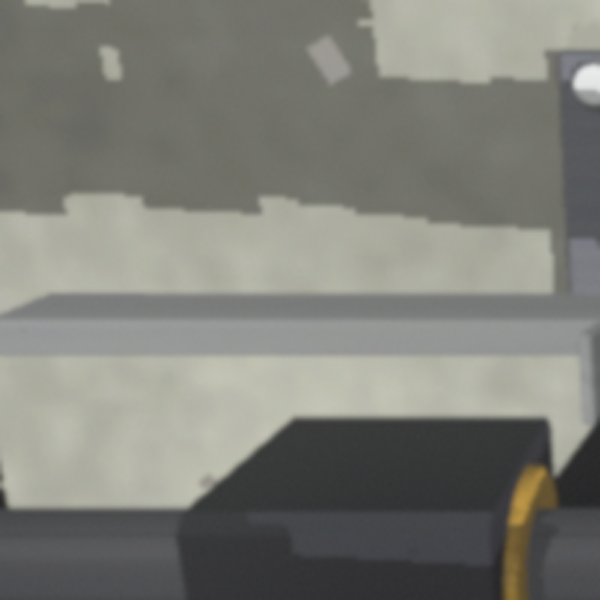

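```bash
python3 -m handwheel '[{"claw":4.0,"travel":[0,-0.2,0],"twist":[0,0,0]},{"claw":4.0,"travel":[0,-0.2,0],"twist":[0,0,0]},{"claw":4.0,"travel":[0,-0.2,0],"twist":[0,0,0]}]';python3 -c "
from h import *
s=manip.state(); print(s['tcp_pos'],s['ee_rot'],s['force'],s['moment'],s['finger_gap']*95.1)"
```

```text
time: 12.7
tcp_pos: [0.6075, 0.1112, 0.2532]
ee_rot: [178.9, 0.4, -0.6]
force: [-0.4, -13.8, 1.4]
finger_gap: 0.422
[0.60748173 0.11122387 0.25318161] [178.9063194    0.35656861  -0.62714692] [ -0.36322154 -13.78473891   1.38291369] [-2.48825299  0.12270868 -0.07150694] 40.14992899144595
```

```bash
python3 -m handwheel '[{"claw":5.0,"travel":[0,0.3,-0.05],"twist":[0.01,0,0]},{"claw":6.2,"travel":[0,0.6,-0.1],"twist":[0.019,0,0]},{"claw":7.0,"travel":[0,0.9,-0.1],"twist":[0.019,0,0]},{"claw":7.0,"travel":[0,0.9,-0.1],"twist":[0.019,0,0]},{"claw":7.0,"travel":[0,0.9,-0.1],"twist":[0.019,0,0]}]'; python3 pic.py w12; python3 -m handwheel '[{"claw":6.4,"travel":[0,-0.3,0],"twist":[0,0,0]},{"claw":6.2,"travel":[0,-0.3,0],"twist":[0,0,0]},{"claw":6.2,"travel":[0,-0.3,0],"twist":[0,0,0]}]';python3 -m handwheel '[{"claw":6.0,"travel":[0,-0.1,0],"twist":[0,0,0]},{"claw":6.0,"travel":[0,-0.1,0],"twist":[0,0,0]}]';python3 -m handwheel '[{"claw":5.8,"travel":[0,-0.1,0],"twist":[0,0,0]},{"claw":5.8,"travel":[0,-0.1,0],"twist":[0,0,0]}]'
```

```text
time: 13.32
tcp_pos: [0.6074, 0.1025, 0.2543]
ee_rot: [-180.0, 0.4, -0.6]
force: [-0.9, 0.9, -0.3]
finger_gap: 0.737
13.325 [0.60741227 0.10254442 0.25432499] [-0.88085315  0.85058779 -0.2739713 ] 70.11671837380356
time: 13.75
tcp_pos: [0.6074, 0.1054, 0.2544]
ee_rot: [180.0, 0.4, -0.6]
force: [-1.0, -3.5, 1.5]
finger_gap: 0.654
time: 14.0
tcp_pos: [0.6075, 0.1063, 0.2544]
ee_rot: [180.0, 0.3, -0.6]
force: [-0.2, -2.9, 1.1]
finger_gap: 0.635
time: 14.25
tcp_pos: [0.6075, 0.1067, 0.2544]
ee_rot: [179.9, 0.4, -0.6]
force: [0.0, -6.6, 1.3]
finger_gap: 0.609
```

View pics/w12d.png

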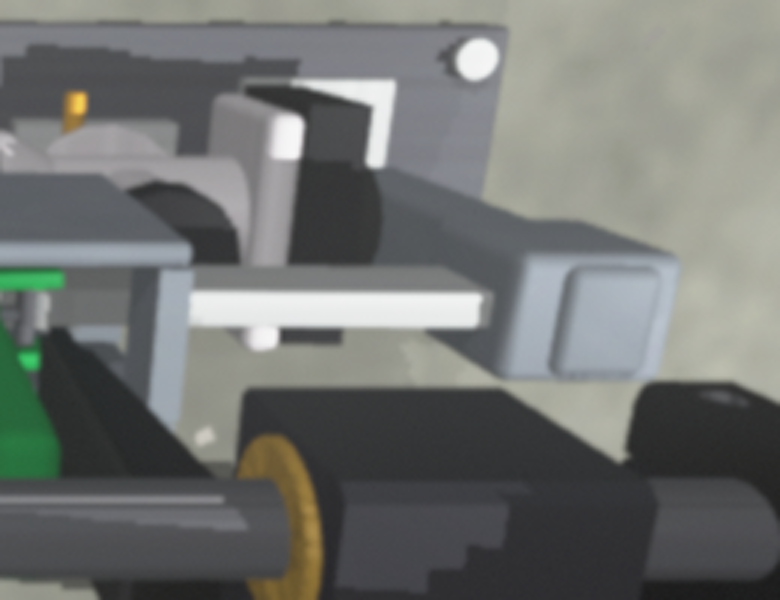

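```bash
python3 -m handwheel '[{"claw":5.7,"travel":[0,-0.1,0],"twist":[0,0,0]},{"claw":5.7,"travel":[0,-0.1,0],"twist":[0,0,0]}]';python3 -m handwheel '[{"claw":5.6,"travel":[0,-0.1,0],"twist":[0,0,0]},{"claw":5.6,"travel":[0,-0.1,0],"twist":[0,0,0]}]';python3 -m handwheel '[{"claw":5.5,"travel":[0,-0.1,0],"twist":[0,0,0]},{"claw":5.5,"travel":[0,-0.1,0],"twist":[0,0,0]}]'
```

```text
time: 14.5
tcp_pos: [0.6075, 0.1068, 0.2544]
ee_rot: [179.8, 0.4, -0.6]
force: [-0.5, -9.3, 0.5]
finger_gap: 0.599
time: 14.75
tcp_pos: [0.6075, 0.1068, 0.2543]
ee_rot: [179.7, 0.4, -0.6]
force: [-0.0, -10.0, 2.0]
finger_gap: 0.589
time: 15.0
tcp_pos: [0.6076, 0.1066, 0.2542]
ee_rot: [179.6, 0.4, -0.6]
force: [-0.9, -10.5, 0.8]
finger_gap: 0.58
```

```bash
python3 -m handwheel '[{"claw":5.5,"travel":[0,-0.15,0],"twist":[0,0,0]},{"claw":5.5,"travel":[0,-0.15,0],"twist":[0,0,0]},{"claw":5.5,"travel":[0,-0.15,0],"twist":[0,0,0]},{"claw":5.5,"travel":[0,-0.15,0],"twist":[0,0,0]}]'; python3 pic.py w13
```

```text
time: 15.5
tcp_pos: [0.6076, 0.1069, 0.2542]
ee_rot: [179.5, 0.4, -0.6]
force: [-0.5, -11.0, 1.1]
finger_gap: 0.577
15.5 [0.60757518 0.10694877 0.25420065] [ -0.51783046 -10.98187693   1.10804372] 54.91583130223062
```

View pics/w13d.png

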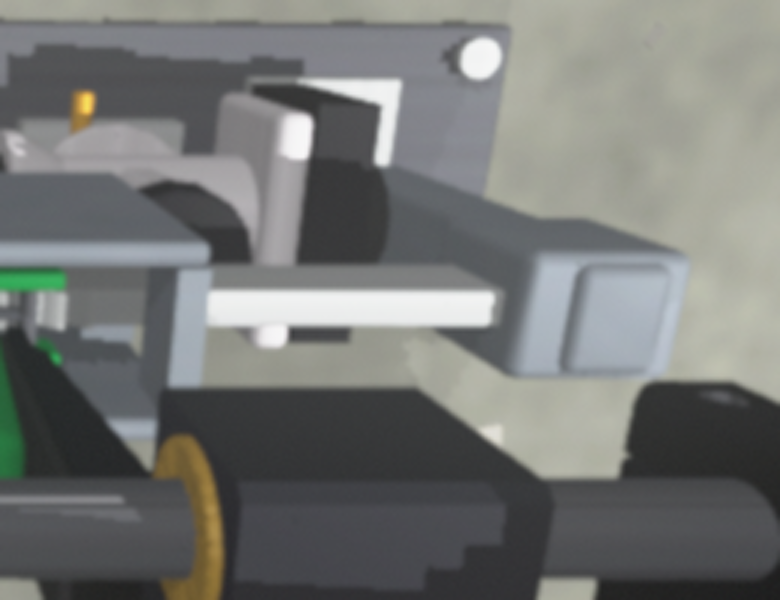

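View pics/w13.png

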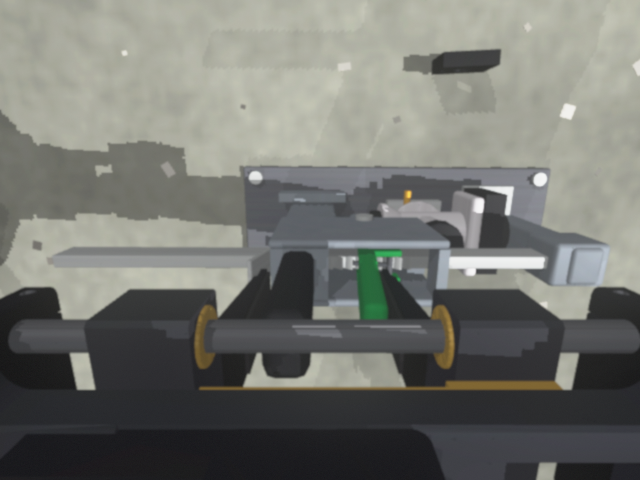

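```bash
python3 -m handwheel '[{"claw":5.5,"travel":[0,-0.2,0],"twist":[0.009,0,0]},{"claw":5.5,"travel":[0,-0.2,0],"twist":[0.009,0,0]},{"claw":5.5,"travel":[0,-0.2,0],"twist":[0.009,0,0]},{"claw":5.5,"travel":[0,-0.2,0],"twist":[0.009,0,0]}]'; python3 pic.py w14
python3 - <<'E'
from h import *
import cv2
im=manip.snapshot("scene")[:,:,::-1]; cv2.imwrite("pics/s14.png",cv2.resize(im[200:350,230:430],None,fx=4,fy=4,interpolation=cv2.INTER_CUBIC))
E
```

```text
time: 16.05
tcp_pos: [0.6076, 0.1074, 0.2543]
ee_rot: [179.8, 0.4, -0.6]
force: [-1.3, -13.6, 3.6]
finger_gap: 0.579
16.05 [0.60764378 0.10744252 0.2543132 ] [ -1.33106429 -13.56191798   3.64743312] 55.078325871946696
```

View pics/s14.png

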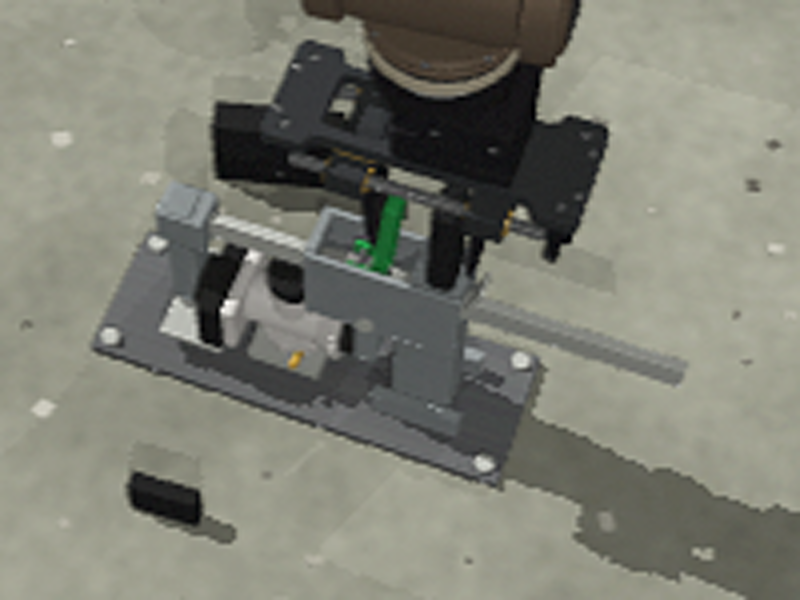

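View pics/w14d.png

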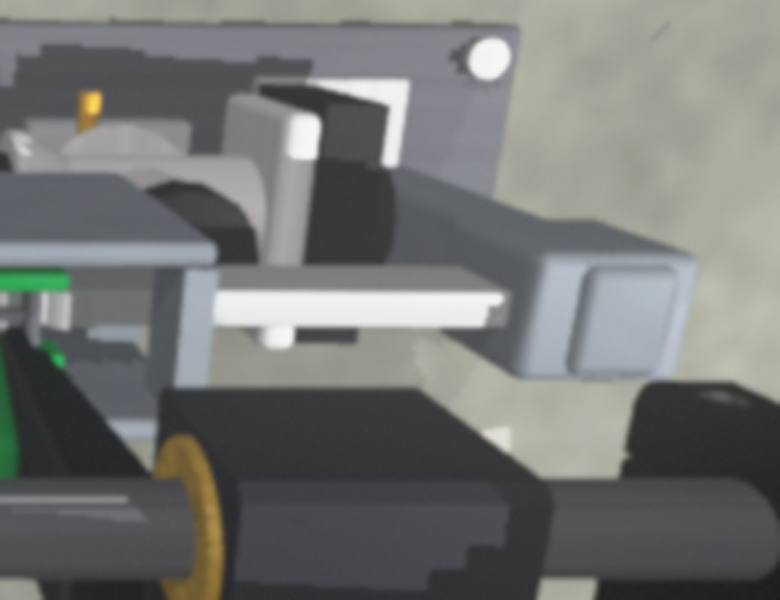

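Run:
```python
from fit import go
go("w14",(556,51),(519,28),dict(fl=(321,120,.079),spR=(389,107,.079),jaw=(516,377,.15)))
from h import *
import cv2
im=manip.snapshot("top")[:,:,::-1]; cv2.imwrite("pics/top14.png",im)
s=manip.state(); print(s['time'],s['tcp_pos'],s['force'],s['finger_gap']*95.1)
```

```text
w14 [ 0.6074  0.0817 -1.5901] [('fl', array([97.5, 31.3])), ('spR', array([114.3,  34.7])), ('jaw', array([109.7,  -9.1]))] None
16.2 [0.60762192 0.10746155 0.25433166] [ -1.12259967 -13.40229579   2.38022845] 55.63170569251988
```

View pics/top14.png

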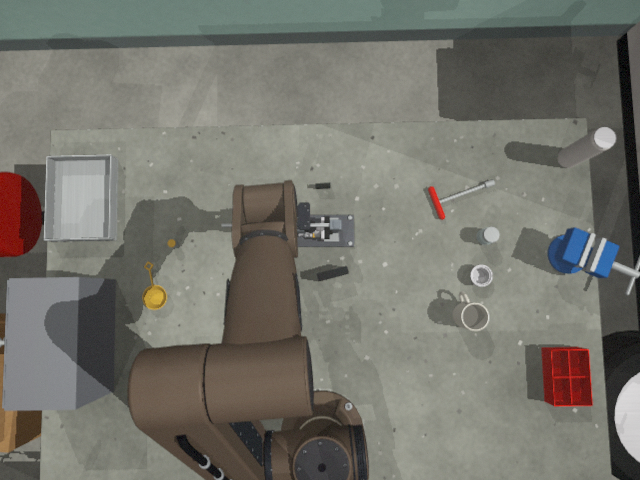

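```bash
python3 -c "
from cell import manip
print(manip.close_job()); s=manip.state(); print(s['time'],s['force'],s['finger_gap']*95.1)"
```

```text
the job is handed in; nothing more can be done
None
the job is handed in; nothing more can be done
```

I pumped the trigger four full strokes, drawing the jaw in about 24 mm, then made a fifth partial squeeze. I handed the job in at about 16 s of the 54 s, with the trigger still held.

- **Squeeze:** the last wrist reading before hand-in was 13.4 N. By your figures that is about 29 N at the jaw, well under the 60 N that crushes the spacer. I could not read the force during the second after hand-in.
- **Bearing on the flange:** on the fifth squeeze the lever went stiff early. It gained about 2.7 N per mm, which is roughly what the rubber pad would give when bearing on the work.
- **Spacer position:** the scene picture shows the spacer against the flange. The camera fit put its jaw-side face at clamp x ≈ 114.3 mm, where flush is 114.0. That is within my measuring error of about 0.5 mm, so a few tenths of a millimetre of gap cannot be ruled out from the pictures alone.
- **Check that was unclear:** at the end of the fourth stroke I could not tell whether the lever had met its stop or the jaw was already bearing. The fifth squeeze settled it.
- **Everything else:** I pushed the trigger with one finger only. In every picture the other finger was clear of the handle, and the base plate and surrounding objects had not visibly moved.

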